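# Line up the grey-scale standards on the optical rail

### The job

Set up the grey-scale row for checking the camera: stand the four round standards on the four yellow-ringed pads of the rail, one to a pad and well centred, shaded faces up, in order of shade with the white one next to the orange lamp and getting darker step by step to the black one farthest from it. Let go of them all, and leave the amber bottle standing where it is.

Things in the scene. Friction and masses are not known exactly. Their poses are not given: they have to be found in the camera images.
- std_white_center (a point): loose grey-scale standard with a white top face: an upright blue cylinder with two thin black bands, 50 mm in diameter and 45 mm tall, about 0.15 kg, standing on the table at the start. The point is its centre, 22.5 mm above its underside; the shaded face is a 45 mm disc filling its top; z is its axis, up through that face.
- std_light_center (a point): loose grey-scale standard with a light grey top face: an upright blue cylinder with two thin black bands, 50 mm in diameter and 45 mm tall, about 0.15 kg, standing on the table at the start. The point is its centre, 22.5 mm above its underside; the shaded face is a 45 mm disc filling its top; z is its axis, up through that face.
- std_mid_center (a point): loose grey-scale standard with a dark grey top face: an upright blue cylinder with two thin black bands, 50 mm in diameter and 45 mm tall, about 0.15 kg, standing on the table at the start. The point is its centre, 22.5 mm above its underside; the shaded face is a 45 mm disc filling its top; z is its axis, up through that face.
- std_dark_center (a point): loose grey-scale standard with a black top face: an upright blue cylinder with two thin black bands, 50 mm in diameter and 45 mm tall, about 0.15 kg, standing on the table at the start. The point is its centre, 22.5 mm above its underside; the shaded face is a 45 mm disc filling its top; z is its axis, up through that face.
- pad_a: one of four identical round pads fixed on the rail in a row: a yellow ring with a black middle, 64 mm in diameter, 3 mm thick. Origin at the centre of its underside (on the rail's top, 10 mm above the table), so a standard stands 3 mm above the origin, 13 mm above the table. The pads are about 85 mm apart, in a nearly straight row; which pad is where in the row changes from start to start.
- pad_b: one of four identical round pads fixed on the rail in a row: a yellow ring with a black middle, 64 mm in diameter, 3 mm thick. Origin at the centre of its underside (on the rail's top, 10 mm above the table), so a standard stands 3 mm above the origin, 13 mm above the table. The pads are about 85 mm apart, in a nearly straight row; which pad is where in the row changes from start to start.
- pad_c: one of four identical round pads fixed on the rail in a row: a yellow ring with a black middle, 64 mm in diameter, 3 mm thick. Origin at the centre of its underside (on the rail's top, 10 mm above the table), so a standard stands 3 mm above the origin, 13 mm above the table. The pads are about 85 mm apart, in a nearly straight row; which pad is where in the row changes from start to start.
- pad_d: one of four identical round pads fixed on the rail in a row: a yellow ring with a black middle, 64 mm in diameter, 3 mm thick. Origin at the centre of its underside (on the rail's top, 10 mm above the table), so a standard stands 3 mm above the origin, 13 mm above the table. The pads are about 85 mm apart, in a nearly straight row; which pad is where in the row changes from start to start.
- lamp: lamp fixed on the rail at one end of the row of pads (either end, changing from start to start), about 85 mm from the nearest pad: a black cylinder with an orange dome, 48 mm in diameter and 56 mm tall. Origin at the centre of its underside, 10 mm above the table. (At the row's other end stands a plain grey 44 mm square stop, 30 mm tall; the rail is a flat aluminium bar 490 x 70 mm, 10 mm thick.)
- solvent: bystander: an amber bottle with a blue cap to the robot's left, 50 mm in diameter, 110 mm tall; origin at the centre of its underside.

How it is judged:
At the end, for the whole second after the job is handed in: Each standard stands upright (within 0.1 rad), released and at rest, on a pad, its centre within 12 mm (horizontally) of the pad's centre; counted from the lamp the order is white, light grey, dark grey, black (centres 85, 170, 255 and 340 mm from the lamp's, each within 35 mm) ((horizontal distance between std_white_center and pad_a below 0.012 m or horizontal distance between std_white_center and pad_b below 0.012 m or horizontal distance between std_white_center and pad_c below 0.012 m or horizontal distance between std_white_center and pad_d below 0.012 m) and horizontal distance between std_white_center and lamp between 0.05 and 0.12 m and angle between each of std_white_center, std_light_center, std_mid_center, std_dark_center's own z axis and vertical below 0.1 rad and height (world z) of std_white_center between 0.031 and 0.04 m and linear speed of each of std_white, std_light, std_mid, std_dark below 0.02 m/s and (horizontal distance between std_light_center and pad_a below 0.012 m or horizontal distance between std_light_center and pad_b below 0.012 m or horizontal distance between std_light_center and pad_c below 0.012 m or horizontal distance between std_light_center and pad_d below 0.012 m) and horizontal distance between std_light_center and lamp between 0.135 and 0.205 m and height (world z) of std_light_center between 0.031 and 0.04 m and (horizontal distance between std_mid_center and pad_a below 0.012 m or horizontal distance between std_mid_center and pad_b below 0.012 m or horizontal distance between std_mid_center and pad_c below 0.012 m or horizontal distance between std_mid_center and pad_d below 0.012 m) and horizontal distance between std_mid_center and lamp between 0.22 and 0.29 m and height (world z) of std_mid_center between 0.031 and 0.04 m and (horizontal distance between std_dark_center and pad_a below 0.012 m or horizontal distance between std_dark_center and pad_b below 0.012 m or horizontal distance between std_dark_center and pad_c below 0.012 m or horizontal distance between std_dark_center and pad_d below 0.012 m) and horizontal distance between std_dark_center and lamp between 0.305 and 0.375 m and height (world z) of std_dark_center between 0.031 and 0.04 m); the robot touches nothing.
It fails at once if the amber bottle is moved more than 30 mm (distance of solvent from where it was at the start of the episode above 0.03 m).
It also fails if it takes over 93 s, if anything falls off the work surface, if the arm or the gripper's body presses on something with over 40 N, if the wrist force passes 120 N, or if a joint passes its speed limit or range.

### The arm

A 7-joint arm with a two-finger parallel gripper is mounted at the origin on the work surface. World frame = base frame: x ahead of the robot, y to its left, z up, the work surface at z = 0. Lengths are in m, angles in rad, forces in N, time in s.
With the tool pointing down it reaches from about 0.35 to 0.9 m from the base axis. Payload 7.2 kg.
Tool frame: the origin (TCP) lies at the very end of the fingers, on their centre line; the grasp point (between the pads) lies 19 mm behind it; z points along the fingers, y is the direction in which the jaws open and shut (so a half turn about z gives the same grasp; the last joint's range is limited). The gripper opens to 85 mm and grips with 20 to 120 N. Pads are 22 mm wide; open, the fingers measure 114 mm over their backs; the gripper's body (76 mm by 85 mm) begins 54 mm behind the grasp point. The pads swing forward as they close: fully open they stand 13 mm farther back than shut.
Start: joints at [-1.36, 0.411, -0.013, 1.596, 0.006, 1.134, -0.082], TCP at [0.172, 0.601, 0.231] pointing down, gripper open.
Joint ranges: [-2.95, 2.95], [-0.29, 1.99], [-1.47, 1.44], [0.14, 2.54], [-1.03, 4.17], [0.13, 1.85], [-2.86, 2.86]. Speed limits (rad/s): [2.39, 2.39, 3.01, 3.01, 3.14, 3.14, 3.14].

### API

Orientations are given as a unit quaternion [w, x, y, z].
In Python, from station import robot gives the robot as it stands.
- The arm moves only by the shell command python3 -m jog 'ROWS' [FORCE]. ROWS is JSON, a list of rows, each an object of numbers: "dx", "dy", "dz": the shift along the tool's x, y, z in units of 200 mm (1.0 is 200 mm); "rx", "ry", "rz": the turn, a rotation vector about the tool's x, y, z in units of 60 degrees (1.0 is 60 degrees); "jaw": the opening, from -1 (shut) to 1 (fully open). A call has 1 to 12 rows; each row shifts and turns the commanded pose from where the row before left it, along the tool's axes as they then stand; what a row does not reach is not made up. A row lasts 1/8 s, in which the tool goes at most 62.5 mm and 10.7 degrees, less where a joint would pass 70% of its speed; a pose out of reach is approached as far as the arm can. A call with a number of a shift or a turn outside -1 to 1 is refused whole. A call with a gripper value outside its range is refused whole. The fingers move at their own pace and stop on an object; FORCE is the grip in N (left out, the last holds). Time passes only in rows, so rows that do not move let the fingers close. It gives the time, the measured TCP pose, the force and the opening at its end, in the units of the state.
- robot.observe(): the state, without advancing time (a new reading comes with each control period).
- robot.capture(name): name is "side" or "top"; returns a dict with "color" (480x640x3 uint8, red, green, blue), "range_z" (480x640 float32, m along the optical axis (not along the pixel's ray), 0 where there is no reading), "camera_matrix" (3x3 intrinsics, pixels), "R" (3x3) and "t" (3): a world point X has camera coordinates R X + t. Camera axes: x right, y down, z forward; pixel columns grow to the right and rows downward; lengths in m; the calibration is good to about 2 mm. A picture is of the moment at which its call begins.
- robot.job_done(): hands the job in, once; it reports no verdict.
The state is a dict: "time": time; "joint_pos": joint angles; "dq": joint speeds; "joint_torque": joint torques, N m; "tool_pos": TCP position; "tool_rot": TCP orientation; "ft_force": force on the tool from outside, world axes, zero at the start; "wrist_torque": the same for the moment, N m; "finger_gap": opening from 0.0 (shut) to 1.0 (fully open).
Only numpy, scipy, OpenCV 4.12 (cv2) and the standard library are available. Lean on these libraries where they do the work, as an engineer would, in place of code of your own. Each camera call takes 0.05 s, during which the arm holds its last target.

## Working session

There is one attempt and no reset: what is moved stays moved. The work goes in short steps, Python scripts to look and compute and a shell command to move; the robot and the scene stay as the last step left them, time stands still between calls to the robot, and variables do not carry over. Pictures are saved under pics/ and viewed, and the job is handed in when it is done.

```bash
ls; mkdir -p pics; python3 - <<'E'
from station import robot
import cv2,numpy as np
print(robot.observe())
for n in ("top","side"):
    c=robot.capture(n); cv2.imwrite(f"pics/{n}0.png",c["color"][:,:,::-1]); print(n,c["camera_matrix"],c["R"],c["t"]); np.savez(f"{n}0.npz",**c)
E
```

```text
pics
{'time': 0.0, 'joint_pos': array([-1.3601551 ,  0.41190258, -0.01273347,  1.597043  ,  0.00567001,
        1.13429815, -0.08220555]), 'dq': array([-0.00285379, -0.00013333,  0.00066769, -0.00094515, -0.00058332,
        0.00169113,  0.00242792]), 'joint_torque': array([-6.45803702e-04, -6.00616336e+01,  6.82123359e-01, -2.99408805e+01,
        1.38933398e-02,  1.03075083e-02, -7.93941808e-06]), 'tool_pos': array([0.17193937, 0.60037067, 0.23045174]), 'tool_rot': array([-2.78272903e-05,  1.38935461e-01,  9.90301108e-01, -8.07352472e-04]), 'ft_force': array([-0.37125001,  0.2664551 , -0.07891959]), 'wrist_torque': array([-0.03195212,  0.00177622,  0.00830487]), 'finger_gap': 1.0009851201824445}
top [[449.18150071   0.         313.54253988]
 [  0.         449.18150071 239.12448737]
 [  0.           0.           1.        ]] [[-0.00976078 -0.99993545 -0.00581585]
 [-0.9945614   0.01031112 -0.1036403 ]
 [ 0.10369358  0.00477261 -0.99459784]] [0.11946458 0.55687438 0.98693819]
side [[575.06992906   0.         325.42701071]
 [  0.         575.06992906 224.75422456]
 [  0.           0.           1.        ]] [[ 0.90668789 -0.42129056 -0.02076842]
 [-0.31647708 -0.64690966 -0.69379402]
 [ 0.27885358  0.63562737 -0.71987397]] [-0.44582076  0.27222676  0.88125381]
```

View pics/top0.png

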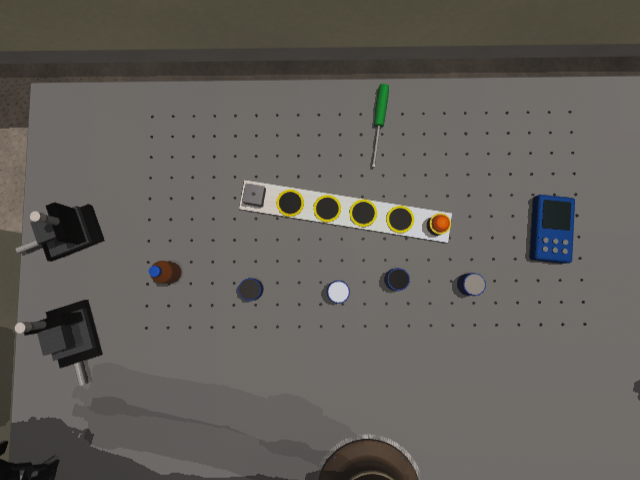

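View pics/side0.png

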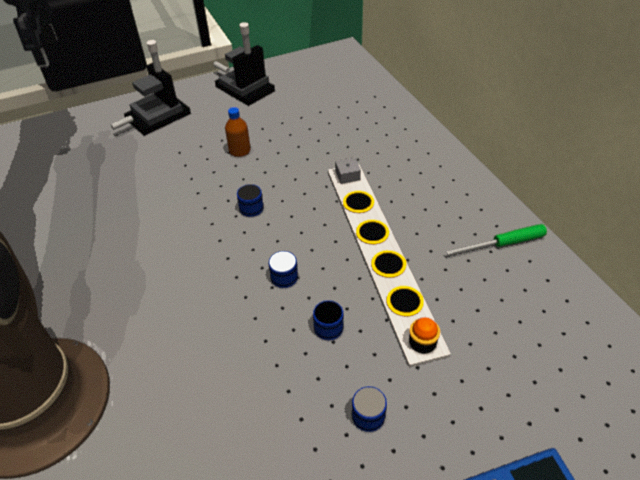

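```bash
cat > h.py <<'E'
import numpy as np,cv2
def ray(c,uv,z):
    R,t,K=c["R"],c["t"],c["camera_matrix"]
    o=-R.T@t; d=R.T@np.linalg.inv(K)@np.array([uv[0],uv[1],1.])
    return o+d*(z-o[2])/d[2]
def proj(c,X):
    p=c["camera_matrix"]@(c["R"]@np.asarray(X)+c["t"]); return p[:2]/p[2]
def comps(m,lo,hi):
    n,l,s,ce=cv2.connectedComponentsWithStats(m.astype(np.uint8)); 
    return [(i,s[i],ce[i],l==i) for i in range(1,n) if lo<=s[i][4]<=hi]
E
python3 - <<'E'
from h import *
for n in ("top","side"):
    c=dict(np.load(n+"0.npz")); im=c["color"]; hsv=cv2.cvtColor(im,cv2.COLOR_RGB2HSV); H,S,V=cv2.split(hsv)
    print(n)
    for i,s,ce,m in comps((H>22)&(H<35)&(S>150)&(V>100),30,3000):
        cn,_=cv2.findContours(m.astype(np.uint8),cv2.RETR_EXTERNAL,cv2.CHAIN_APPROX_NONE)
        e=cv2.fitEllipse(cn[0]); hull=cv2.fitEllipse(cv2.convexHull(cn[0]))
        print("pad",s,np.round(e[0],1),np.round(e[1],1),ray(c,e[0],.013).round(4))
    for i,s,ce,m in comps((H<18)&(S>200)&(V>120),30,3000): print("orange",s,ce.round(1),ray(c,ce,.055).round(4))
    for i,s,ce,m in comps((H>105)&(H<130)&(S>120)&(V>30),20,3000):
        print("blue",s,ce.round(1))
    pts=[(250,290),(338,292),(397,280),(472,284)] if n=="top" else [(250,191),(283,262),(328,312),(370,400)]
    for u,v in pts: print(im[v-2:v+3,u-2:u+3].mean((0,1)),c["range_z"][v,u],ray(c,(u,v),.045).round(3))
E
```

```text
top
pad [277 190  27  27 197] [289.8 202.5] [25.9 26.4] [0.6456 0.1682 0.013 ]
pad [314 195  27  27 203] [326.8 208.1] [26.2 26.4] [0.6316 0.0825 0.013 ]
pad [350 199  27  28 202] [362.9 212.6] [26.  26.4] [ 0.6202 -0.0008  0.013 ]
pad [386 206  28  27 196] [399.8 219. ] [25.9 26.6] [ 0.6045 -0.0854  0.013 ]
pad [430 214  21  20  66] [440.  223.2] [19.6 20.1] [ 0.5937 -0.1778  0.013 ]
orange [433 215  17  17 210] [441.2 222.7] [ 0.589  -0.1688  0.055 ]
blue [ 530  195   45   68 1804] [550.2 233. ]
blue [149 266  13  11 112] [154.7 270.9]
blue [387 268  11  22  40] [390.8 278.3]
blue [463 274   9  21  34] [465.5 284. ]
blue [252 279   9  20  30] [257.6 287.3]
[54.16 51.4  48.76] 0.9888973 [0.445 0.255 0.045]
[200.48 202.12 208.2 ] 0.98710734 [0.439 0.061 0.045]
[39.16 37.2  35.52] 0.9888274 [ 0.464 -0.069  0.045]
[141.2  134.32 125.72] 0.98413044 [ 0.454 -0.234  0.045]
side
pad [343 191  31  22 223] [358.  201.3] [20.9 30.4] [0.6414 0.1659 0.013 ]
pad [356 220  33  24 258] [372.1 231.5] [23.1 32.5] [0.6274 0.0802 0.013 ]
pad [371 250  35  27 295] [388.3 263.4] [25.7 34.3] [ 0.6164 -0.0028  0.013 ]
pad [387 286  37  30 338] [404.7 300.5] [29.  36.2] [ 0.601  -0.0874  0.013 ]
orange [229 118  17  14 141] [237.4 125.1] [0.4927 0.4618 0.055 ]
orange [413 318  25  23 432] [425.2 328.7] [ 0.5835 -0.1734  0.055 ]
blue [228 107  11  12 107] [233.4 112.5]
blue [237 190  26  27 376] [250.7 205.2]
blue [269 262  28  26 363] [284.4 276.9]
blue [313 301  30  39 497] [328.4 325.5]
blue [352 397  35  34 442] [368.3 419.1]
blue [466 448 108  32 980] [523.4 466.6]
[38.4  36.96 34.52] 1.1383128 [0.448 0.257 0.045]
[242.64 243.4  242.52] 1.0095834 [0.438 0.058 0.045]
[2.52 2.6  2.8 ] 0.9321002 [ 0.464 -0.073  0.045]
[146.56 137.88 124.8 ] 0.82443243 [ 0.453 -0.237  0.045]
```

```bash
python3 - <<'E'
from h import *
t=cv2.imread("pics/top0.png"); s=cv2.imread("pics/side0.png")
a=cv2.resize(t[255:320,230:500],None,fx=2.9,fy=2.9,interpolation=2)
b=cv2.resize(s[170:440,220:400],None,fx=1.4,fy=1.4,interpolation=2)
o=np.zeros((a.shape[0]+b.shape[0],a.shape[1],3),np.uint8);o[:a.shape[0]]=a;o[a.shape[0]:,:b.shape[1]]=b
cv2.imwrite("pics/crop0.png",np.clip(o*1.8,0,255).astype(np.uint8))
E
```

```text
(no output)
```

View pics/crop0.png

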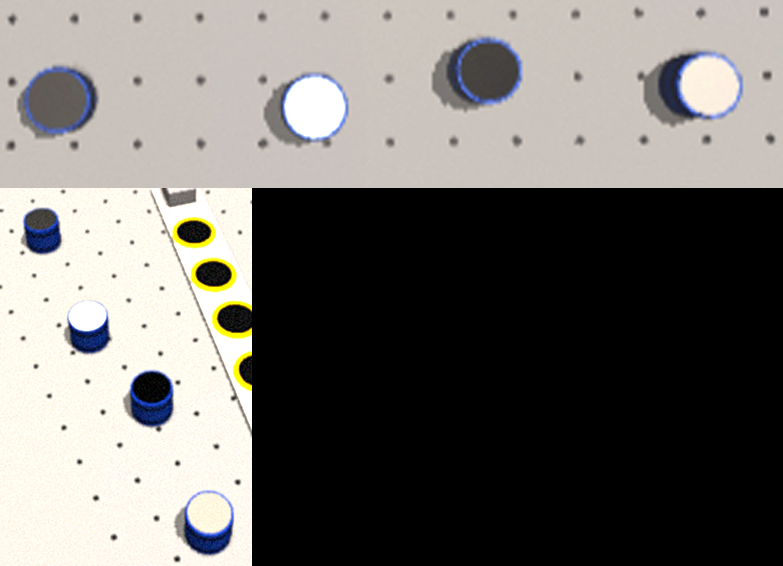

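```bash
python3 - <<'E'
from h import *
S={"mid":[(250,290),(250,191)],"white":[(338,292),(283,262)],"dark":[(397,280),(328,312)],"light":[(472,284),(370,400)]}
for k,n in enumerate(("top","side")):
    c=dict(np.load(n+"0.npz")); im=c["color"]
    for name,p in S.items():
        u,v=p[k]
        g=im.astype(int); ref=np.median(g[v-3:v+4,u-3:u+4].reshape(-1,3),0)
        # face: not blue-dominant and close to reference
        m=(np.abs(g-ref).max(2)<(45 if ref[0]>100 else 28))&(g[:,:,2]-g[:,:,0]<20)
        m[:, :u-24]=0;m[:,u+25:]=0;m[:v-22]=0;m[v+23:]=0
        m=cv2.morphologyEx(m.astype(np.uint8),cv2.MORPH_OPEN,np.ones((3,3)))
        n_,l=cv2.connectedComponents(m); mm=(l==l[v,u]).astype(np.uint8)
        cn,_=cv2.findContours(mm,cv2.RETR_EXTERNAL,cv2.CHAIN_APPROX_NONE); e=cv2.fitEllipse(cv2.convexHull(cn[0]))
        ex=45*575/ c["range_z"][v,u]/1000 if k else 45*449/c["range_z"][v,u]/1000
        print(n,name,np.round(e[0],1),np.round(e[1],1),"exp",round(ex,1),ray(c,e[0],.045).round(4))
E
```

```text
top mid [249.2 289.1] [19.3 19.8] exp 20.4 [0.4471 0.2567 0.045 ]
top white [338.  291.5] [19.  19.4] exp 20.5 [0.4401 0.0611 0.045 ]
top dark [398.3 279. ] [19.1 19.8] exp 20.4 [ 0.4661 -0.0721  0.045 ]
top light [472.1 281.6] [58.6 68.4] exp 20.5 [ 0.4588 -0.2343  0.045 ]
side mid [248.5 191.8] [13.7 20.5] exp 22.7 [0.4441 0.2558 0.045 ]
side white [282.1 261. ] [18.9 24.9] exp 25.6 [0.4369 0.0604 0.045 ]
side dark [327.8 312. ] [20.5 25.5] exp 27.8 [ 0.4633 -0.0726  0.045 ]
side light [369.1 401.5] [28.5 31. ] exp 31.4 [ 0.4507 -0.2388  0.045 ]
```

```bash
cat > d.py <<'E'
import sys,numpy as np
from station import robot
from scipy.spatial.transform import Rotation as Ro
T={"mid":(.4456,.2562),"white":(.4385,.0608),"dark":(.4647,-.0723),"light":(.4525,-.238),
"P1":(.6028,-.0864),"P2":(.6183,-.0018),"P3":(.6295,.0814),"P4":(.6435,.1670)}
s=robot.observe(); q=s["tool_rot"]; R=Ro.from_quat([q[1],q[2],q[3],q[0]]); p=s["tool_pos"]
yx=R.apply([0,1,0]); yaw=np.degrees(np.arctan2(yx[1],yx[0]))
d=np.radians(-9.1); y=np.array([np.cos(d),np.sin(d),0]); z=np.array([0,0,-1.]); x=np.cross(y,z)
rv=(R.inv()*Ro.from_matrix(np.c_[x,y,z])).as_rotvec(degrees=True)
print("t",round(s["time"],2),"pos",p.round(4),"yaw",yaw.round(2),"rot units",(rv/60).round(3),"gap",round(s["finger_gap"],3),"F",s["ft_force"].round(1))
for a in sys.argv[1:]:
    n,h=a.split("@"); g=np.array([*T[n],float(h)])
    print(a,"units now",(R.inv().apply(g-p)/.2).round(3),"units after turn",(np.c_[x,y,z].T@(g-p)/.2).round(3))
E
python3 -m jog '[{"rz":0.17},{"rz":0.17},{"rz":0.17},{"rz":0.17},{"rz":0.17},{"rz":0.17},{"rz":0.17},{"rz":0.17}]'; python3 d.py mid@.2
```

```text
t 0.1 pos [0.1719 0.6004 0.2305] yaw 74.03 rot units [-1.000e-03  1.000e-03  1.385e+00] gap 1.002 F [-0.6  0.1 -0.5]
mid@.2 units now [-1.789 -1.278  0.155] units after turn [-1.483  1.623  0.153]invalid input at $[0]: expected keys dx, dy, dz, rx, ry, rz, jaw
```

```bash
python3 - <<'E'
from h import *
for k,n in enumerate(("top","side")):
    c=dict(np.load(n+"0.npz")); g=c["color"].astype(int); u,v=[(474,284),(370,400)][k]
    m=((g[:,:,0]>120)).astype(np.uint8) if k==0 else (g[:,:,0]>110).astype(np.uint8)
    # bounded by blue rim: print local
    w=(g[:,:,2]-g[:,:,0]); y,x=np.nonzero((w>15)); sel=(abs(x-u)<22)&(abs(y-v)<26); pts=np.c_[x,y][sel]
    print(n,len(pts),pts.min(0),pts.max(0))
    for r in range(v-14,v+15,2): print(r,''.join('#' if w[r,q]>15 else '.' for q in range(u-24,u+24)),)
E
```

```text
top 143 [459 273] [485 295]
270 ................................................
272 ................................................
274 ..................#####..#####..................
276 ...............###............###...............
278 ...........#..###...............##..............
280 ..........##.##...................#.............
282 .........##..##...................##............
284 .........##.###....................#............
286 .........##..##....................#............
288 ..........##..##..................#.............
290 ...........##..##................#..............
292 .............#..###............##...............
294 ..................#####..######.................
296 ................................................
298 ................................................
side 511 [352 386] [386 425]
386 ..................##########....................
388 ..............###...........#####...............
390 ...........###..................###.............
392 .........###.......................##...........
394 ........##...........................##.........
396 .......##.............................##........
398 ......##..............................###.......
400 ......##...............................##.......
402 ......##...............................##.......
404 ......###..............................##.......
406 ......###..............................##.......
408 .......###............................###.......
410 .......#####.........................###........
412 ......#######......................####.........
414 ......##########................#######.........
```

```bash
python3 - <<'E'
from h import *
a=ray(dict(np.load("top0.npz")),(474.3,284.1),.045);b=ray(dict(np.load("side0.npz")),(369.3,401.5),.045);print(a,b,(a+b)/2)
E
python3 -m jog '[{"dx":0,"dy":0,"dz":0,"rx":0,"ry":0,"rz":0.17,"jaw":1},{"dx":0,"dy":0,"dz":0,"rx":0,"ry":0,"rz":0.17,"jaw":1},{"dx":0,"dy":0,"dz":0,"rx":0,"ry":0,"rz":0.17,"jaw":1},{"dx":0,"dy":0,"dz":0,"rx":0,"ry":0,"rz":0.17,"jaw":1},{"dx":0,"dy":0,"dz":0,"rx":0,"ry":0,"rz":0.17,"jaw":1},{"dx":0,"dy":0,"dz":0,"rx":0,"ry":0,"rz":0.17,"jaw":1},{"dx":0,"dy":0,"dz":0,"rx":0,"ry":0,"rz":0.17,"jaw":1},{"dx":0,"dy":0,"dz":0,"rx":0,"ry":0,"rz":0.17,"jaw":1}]' 40; python3 d.py mid@.2
```

```text
[ 0.45328244 -0.23884772  0.045     ] [ 0.45093963 -0.23893563  0.045     ] [ 0.45211103 -0.23889168  0.045     ]
time: 1.1
tool_pos: [0.1719, 0.6006, 0.2308]
tool_rot: [0.0, 0.754, 0.657, -0.0]
ft_force: [-0.3, -0.3, 0.1]
finger_gap: 1.002
t 1.1 pos [0.1719 0.6006 0.2308] yaw -7.91 rot units [-0.     0.001  0.02 ] gap 1.002 F [-0.3 -0.3  0.1]
mid@.2 units now [-1.517  1.592  0.155] units after turn [-1.484  1.624  0.154]
```

```bash
python3 -m jog '[{"dx":0,"dy":0,"dz":0,"rx":0,"ry":0,"rz":0.02,"jaw":1},{"dx":-0.148,"dy":0.162,"dz":0,"rx":0,"ry":0,"rz":0,"jaw":1},{"dx":-0.148,"dy":0.162,"dz":0,"rx":0,"ry":0,"rz":0,"jaw":1},{"dx":-0.148,"dy":0.162,"dz":0,"rx":0,"ry":0,"rz":0,"jaw":1},{"dx":-0.148,"dy":0.162,"dz":0,"rx":0,"ry":0,"rz":0,"jaw":1},{"dx":-0.148,"dy":0.162,"dz":0,"rx":0,"ry":0,"rz":0,"jaw":1},{"dx":-0.148,"dy":0.162,"dz":0,"rx":0,"ry":0,"rz":0,"jaw":1},{"dx":-0.148,"dy":0.162,"dz":0,"rx":0,"ry":0,"rz":0,"jaw":1},{"dx":-0.148,"dy":0.162,"dz":0,"rx":0,"ry":0,"rz":0,"jaw":1},{"dx":-0.148,"dy":0.162,"dz":0,"rx":0,"ry":0,"rz":0,"jaw":1},{"dx":-0.148,"dy":0.162,"dz":0,"rx":0,"ry":0,"rz":0,"jaw":1},{"dx":0,"dy":0,"dz":0,"rx":0,"ry":0,"rz":0,"jaw":1}]'; sed -i 's/(.4525,-.238)/(.4521,-.2389)/' d.py; python3 d.py mid@.2 mid@.01
```

```text
time: 2.6
tool_pos: [0.4492, 0.2554, 0.2315]
tool_rot: [0.001, 0.76, 0.65, 0.0]
ft_force: [0.4, 0.1, 1.1]
finger_gap: 1.004
t 2.6 pos [0.4492 0.2554 0.2315] yaw -8.92 rot units [0.001 0.001 0.003] gap 1.004 F [0.4 0.1 1.1]
mid@.2 units now [ 0.001 -0.018  0.157] units after turn [ 0.001 -0.018  0.157]
mid@.01 units now [ 0.002 -0.02   1.107] units after turn [ 1.000e-03 -1.800e-02  1.107e+00]
```

```bash
python3 -m jog '[{"dx":0,"dy":-0.018,"dz":0.15,"rx":0,"ry":0,"rz":0,"jaw":1},{"dx":0,"dy":0,"dz":0.2,"rx":0,"ry":0,"rz":0,"jaw":1},{"dx":0,"dy":0,"dz":0.2,"rx":0,"ry":0,"rz":0,"jaw":1},{"dx":0,"dy":0,"dz":0,"rx":0,"ry":0,"rz":0,"jaw":1},{"dx":0,"dy":0,"dz":0,"rx":0,"ry":0,"rz":0,"jaw":1}]'; python3 d.py mid@.01
```

```text
time: 3.22
tool_pos: [0.4439, 0.2601, 0.1224]
tool_rot: [-0.0, 0.759, 0.652, 0.0]
ft_force: [-0.2, -0.3, -0.1]
finger_gap: 1.002
t 3.23 pos [0.4439 0.2601 0.1224] yaw -8.69 rot units [ 0.001 -0.001  0.007] gap 1.002 F [-0.2 -0.3 -0.1]
mid@.01 units now [-0.018  0.011  0.562] units after turn [-0.018  0.011  0.562]
```

```bash
for i in 1 2 3; do python3 -m jog '[{"dx":0,"dy":0,"dz":0,"rx":0,"ry":0,"rz":0,"jaw":1}]' |grep tool_pos;  done; python3 d.py mid@.01
```

```text
tool_pos: [0.4444, 0.2603, 0.1229]
tool_pos: [0.444, 0.26, 0.1225]
tool_pos: [0.4437, 0.2597, 0.1219]
t 3.6 pos [0.4437 0.2597 0.1219] yaw -8.76 rot units [ 0.001 -0.001  0.006] gap 0.999 F [-0.8 -0.8  0.3]
mid@.01 units now [-0.017  0.012  0.56 ] units after turn [-0.016  0.012  0.56 ]
```

```bash
python3 -m jog '[{"dx":-0.017,"dy":0.012,"dz":0.1,"rx":0,"ry":0,"rz":0,"jaw":1},{"dx":0,"dy":0,"dz":0.2,"rx":0,"ry":0,"rz":0,"jaw":1},{"dx":0,"dy":0,"dz":0.15,"rx":0,"ry":0,"rz":0,"jaw":1},{"dx":0,"dy":0,"dz":0.07,"rx":0,"ry":0,"rz":0,"jaw":1},{"dx":0,"dy":0,"dz":0,"rx":0,"ry":0,"rz":0,"jaw":1}]'; python3 d.py mid@.01
```

```text
time: 4.22
tool_pos: [0.4452, 0.2555, 0.0169]
tool_rot: [0.0, 0.759, 0.651, -0.001]
ft_force: [-0.2, 0.6, 0.4]
finger_gap: 0.999
t 4.22 pos [0.4452 0.2555 0.0169] yaw -8.78 rot units [-0.001  0.001  0.005] gap 0.999 F [-0.2  0.6  0.4]
mid@.01 units now [0.004 0.002 0.035] units after turn [0.004 0.002 0.035]
```

```bash
python3 -m jog '[{"dx":0.004,"dy":0.002,"dz":0.03,"rx":0,"ry":0,"rz":0,"jaw":1},{"dx":0,"dy":0,"dz":0,"rx":0,"ry":0,"rz":0,"jaw":0},{"dx":0,"dy":0,"dz":0,"rx":0,"ry":0,"rz":0,"jaw":-0.5},{"dx":0,"dy":0,"dz":0,"rx":0,"ry":0,"rz":0,"jaw":-0.5},{"dx":0,"dy":0,"dz":0,"rx":0,"ry":0,"rz":0,"jaw":-0.5},{"dx":0,"dy":0,"dz":0,"rx":0,"ry":0,"rz":0,"jaw":-0.5},{"dx":0,"dy":0,"dz":0,"rx":0,"ry":0,"rz":0,"jaw":-0.5}]' 40; python3 d.py mid@.01
```

```text
time: 5.1
tool_pos: [0.4461, 0.2568, 0.012]
tool_rot: [-0.0, 0.759, 0.651, 0.0]
ft_force: [-1.2, -1.5, 6.1]
finger_gap: 0.576
t 5.1 pos [0.4461 0.2568 0.012 ] yaw -8.77 rot units [ 0.    -0.001  0.005] gap 0.576 F [-1.2 -1.5  6.1]
mid@.01 units now [-0.003 -0.002  0.01 ] units after turn [-0.003 -0.002  0.01 ]
```

```bash
python3 -m jog '[{"dx":0,"dy":0,"dz":-0.1,"rx":0,"ry":0,"rz":0,"jaw":-0.5},{"dx":0,"dy":0,"dz":-0.2,"rx":0,"ry":0,"rz":0,"jaw":-0.5},{"dx":0,"dy":0,"dz":-0.2,"rx":0,"ry":0,"rz":0,"jaw":-0.5},{"dx":0,"dy":0,"dz":0,"rx":0,"ry":0,"rz":0,"jaw":-0.5}]'; python3 d.py P3@.12
```

```text
time: 5.6
tool_pos: [0.4475, 0.2575, 0.1141]
tool_rot: [-0.0, 0.759, 0.651, 0.003]
ft_force: [0.5, 0.7, -2.5]
finger_gap: 0.575
t 5.6 pos [0.4475 0.2575 0.1141] yaw -8.77 rot units [ 0.003 -0.004  0.005] gap 0.575 F [ 0.5  0.7 -2.5]
P3@.12 units now [-0.731  1.034 -0.029] units after turn [-0.726  1.038 -0.029]
```

```bash
python3 -m jog '[{"dx":-0.12,"dy":0.173,"dz":-0.03,"rx":0,"ry":0,"rz":0,"jaw":-0.5},{"dx":-0.12,"dy":0.173,"dz":0,"rx":0,"ry":0,"rz":0,"jaw":-0.5},{"dx":-0.12,"dy":0.173,"dz":0,"rx":0,"ry":0,"rz":0,"jaw":-0.5},{"dx":-0.12,"dy":0.173,"dz":0,"rx":0,"ry":0,"rz":0,"jaw":-0.5},{"dx":-0.12,"dy":0.173,"dz":0,"rx":0,"ry":0,"rz":0,"jaw":-0.5},{"dx":-0.12,"dy":0.173,"dz":0,"rx":0,"ry":0,"rz":0,"jaw":-0.5},{"dx":0,"dy":0,"dz":0,"rx":0,"ry":0,"rz":0,"jaw":-0.5},{"dx":0,"dy":0,"dz":0,"rx":0,"ry":0,"rz":0,"jaw":-0.5}]'; python3 d.py P3@.028
```

```text
time: 6.6
tool_pos: [0.628, 0.0828, 0.116]
tool_rot: [-0.001, 0.759, 0.651, -0.001]
ft_force: [-0.6, 1.1, -0.7]
finger_gap: 0.573
t 6.6 pos [0.628  0.0828 0.116 ] yaw -8.78 rot units [-0.002  0.     0.005] gap 0.573 F [-0.6  1.1 -0.7]
P3@.028 units now [-0.006  0.009  0.44 ] units after turn [-0.006  0.008  0.44 ]
```

```bash
python3 -m jog '[{"dx":-0.006,"dy":0.008,"dz":0.15,"rx":0,"ry":0,"rz":0,"jaw":-0.5},{"dx":0,"dy":0,"dz":0.12,"rx":0,"ry":0,"rz":0,"jaw":-0.5},{"dx":0,"dy":0,"dz":0.1,"rx":0,"ry":0,"rz":0,"jaw":-0.5},{"dx":0,"dy":0,"dz":0,"rx":0,"ry":0,"rz":0,"jaw":-0.5},{"dx":0,"dy":0,"dz":0,"rx":0,"ry":0,"rz":0,"jaw":-0.5}]'; python3 d.py P3@.026
python3 - <<'E'
from h import *
from station import robot
c=robot.capture("side"); cv2.imwrite("pics/s1.png",cv2.resize(c["color"][100:400,200:520,::-1],None,fx=2.2,fy=1.9))
E
```

```text
time: 7.22
tool_pos: [0.6309, 0.0814, 0.0439]
tool_rot: [0.0, 0.759, 0.651, 0.0]
ft_force: [-0.2, -1.4, -0.7]
finger_gap: 0.58
t 7.22 pos [0.6309 0.0814 0.0439] yaw -8.75 rot units [ 0.001 -0.     0.006] gap 0.58 F [-0.2 -1.4 -0.7]
P3@.026 units now [-0.001 -0.007  0.09 ] units after turn [-0.001 -0.007  0.09 ]
```

View pics/s1.png

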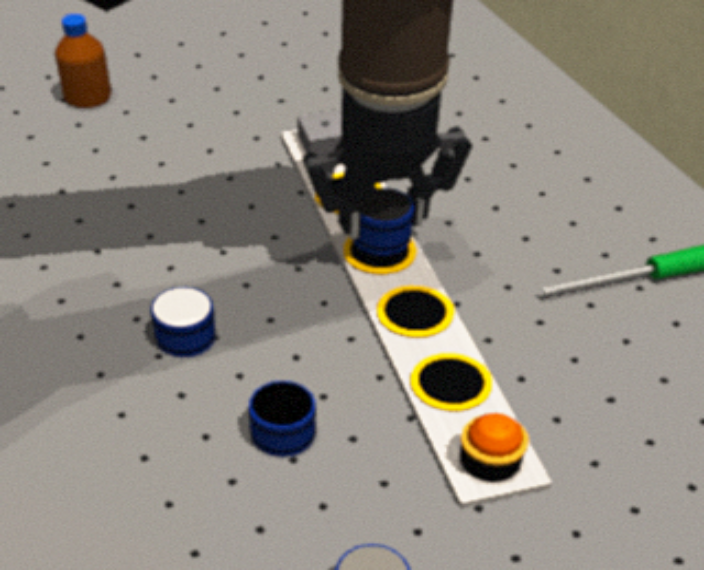

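The standard is held upright just above the third pad (crop px (380,250)). I'll lower it now.

```bash
python3 -m jog '[{"dx":0,"dy":-0.007,"dz":0.05,"rx":0,"ry":0,"rz":0,"jaw":-0.5},{"dx":0,"dy":0,"dz":0.035,"rx":0,"ry":0,"rz":0,"jaw":-0.5},{"dx":0,"dy":0,"dz":0,"rx":0,"ry":0,"rz":0,"jaw":-0.5},{"dx":0,"dy":0,"dz":0,"rx":0,"ry":0,"rz":0,"jaw":-0.5}]'; python3 d.py P3@.026
```

```text
time: 7.78
tool_pos: [0.6291, 0.0811, 0.0262]
tool_rot: [-0.0, 0.759, 0.651, -0.0]
ft_force: [-0.3, 0.4, -2.2]
finger_gap: 0.577
t 7.78 pos [0.6291 0.0811 0.0262] yaw -8.78 rot units [-0.     0.     0.005] gap 0.577 F [-0.3  0.4 -2.2]
P3@.026 units now [0.002 0.002 0.001] units after turn [0.002 0.002 0.001]
```

```bash
python3 -m jog '[{"dx":0,"dy":0,"dz":0.005,"rx":0,"ry":0,"rz":0,"jaw":-0.5},{"dx":0,"dy":0,"dz":0,"rx":0,"ry":0,"rz":0,"jaw":0.3},{"dx":0,"dy":0,"dz":0,"rx":0,"ry":0,"rz":0,"jaw":1},{"dx":0,"dy":0,"dz":0,"rx":0,"ry":0,"rz":0,"jaw":1},{"dx":0,"dy":0,"dz":0,"rx":0,"ry":0,"rz":0,"jaw":1},{"dx":0,"dy":0,"dz":0,"rx":0,"ry":0,"rz":0,"jaw":1}]'; python3 d.py;  python3 -m jog '[{"dx":0,"dy":0,"dz":-0.1,"rx":0,"ry":0,"rz":0,"jaw":1},{"dx":0,"dy":0,"dz":-0.2,"rx":0,"ry":0,"rz":0,"jaw":1},{"dx":0,"dy":0,"dz":-0.2,"rx":0,"ry":0,"rz":0,"jaw":1},{"dx":0,"dy":0,"dz":-0.05,"rx":0,"ry":0,"rz":0,"jaw":1}]'; python3 d.py dark@.12
```

```text
time: 8.52
tool_pos: [0.6291, 0.0813, 0.0253]
tool_rot: [0.0, 0.759, 0.651, 0.0]
ft_force: [0.4, -0.4, 0.5]
finger_gap: 1.004
t 8.53 pos [0.6291 0.0813 0.0253] yaw -8.77 rot units [ 0.    -0.     0.005] gap 1.004 F [ 0.4 -0.4  0.5]
time: 9.02
tool_pos: [0.631, 0.0812, 0.1396]
tool_rot: [0.001, 0.759, 0.651, 0.003]
ft_force: [0.5, -0.7, 0.2]
finger_gap: 0.999
t 9.03 pos [0.631  0.0812 0.1396] yaw -8.8 rot units [ 0.005 -0.002  0.005] gap 0.999 F [ 0.5 -0.7  0.2]
dark@.12 units now [-0.886 -0.705  0.092] units after turn [-0.889 -0.7    0.098]
```

Next is the black one, to P4.

```bash
python3 -m jog '[{"dx":-0.147,"dy":-0.117,"dz":0,"rx":0,"ry":0,"rz":0,"jaw":1},{"dx":-0.147,"dy":-0.117,"dz":0,"rx":0,"ry":0,"rz":0,"jaw":1},{"dx":-0.147,"dy":-0.117,"dz":0,"rx":0,"ry":0,"rz":0,"jaw":1},{"dx":-0.147,"dy":-0.117,"dz":0,"rx":0,"ry":0,"rz":0,"jaw":1},{"dx":-0.147,"dy":-0.117,"dz":0,"rx":0,"ry":0,"rz":0,"jaw":1},{"dx":-0.147,"dy":-0.117,"dz":0,"rx":0,"ry":0,"rz":0,"jaw":1},{"dx":0,"dy":0,"dz":0.1,"rx":0,"ry":0,"rz":0,"jaw":1},{"dx":0,"dy":0,"dz":0,"rx":0,"ry":0,"rz":0,"jaw":1}]'; python3 d.py dark@.012
python3 - <<'E'
from h import *
from station import robot
c=robot.capture("top"); im=c["color"]; cv2.imwrite("pics/t2.png",cv2.resize(im[160:340,200:500,::-1],None,fx=2.6,fy=2.6))
E
```

```text
time: 10.02
tool_pos: [0.4624, -0.0717, 0.1148]
tool_rot: [-0.001, 0.759, 0.651, -0.001]
ft_force: [-0.5, 0.2, 0.0]
finger_gap: 1.001
t 10.03 pos [ 0.4624 -0.0717  0.1148] yaw -8.81 rot units [-0.002  0.     0.005] gap 1.001 F [-0.5  0.2  0. ]
dark@.012 units now [-0.001  0.013  0.514] units after turn [-0.001  0.012  0.514]
```

View pics/t2.png

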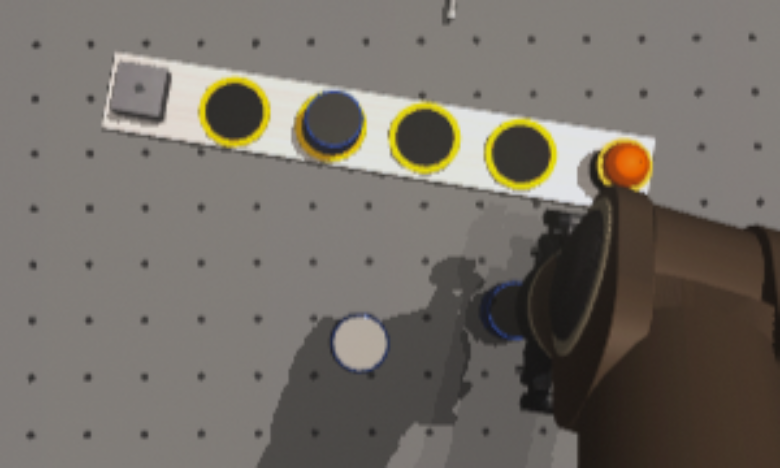

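The dark grey standard stands on the third pad, its face at crop px (333,121). The jaws are over the black standard. I'll descend and grip.

```bash
python3 -m jog '[{"dx":0,"dy":0.012,"dz":0.15,"rx":0,"ry":0,"rz":0,"jaw":1},{"dx":0,"dy":0,"dz":0.18,"rx":0,"ry":0,"rz":0,"jaw":1},{"dx":0,"dy":0,"dz":0.1,"rx":0,"ry":0,"rz":0,"jaw":1},{"dx":0,"dy":0,"dz":0,"rx":0,"ry":0,"rz":0,"jaw":1},{"dx":0,"dy":0,"dz":0,"rx":0,"ry":0,"rz":0,"jaw":1}]'; python3 d.py dark@.012; python3 - <<'E'
from h import *
c=dict(np.load("top0.npz")); print(proj(c,(.6295,.0814,.058)))
a=ray(c,(200+333/2.6,160+121/2.6),.058); print(a)
E
```

```text
time: 10.7
tool_pos: [0.4666, -0.072, 0.0302]
tool_rot: [0.0, 0.759, 0.651, 0.0]
ft_force: [-0.6, 0.2, 1.0]
finger_gap: 1.002
t 10.7 pos [ 0.4666 -0.072   0.0302] yaw -8.76 rot units [ 0.001 -0.     0.006] gap 1.002 F [-0.6  0.2  1. ]
dark@.012 units now [-0.003 -0.009  0.091] units after turn [-0.003 -0.009  0.091]
[327.80384765 205.54639866]
[0.62726756 0.08082448 0.058     ]
```

```bash
python3 -m jog '[{"dx":-0.003,"dy":-0.009,"dz":0.05,"rx":0,"ry":0,"rz":0,"jaw":1},{"dx":0,"dy":0,"dz":0.038,"rx":0,"ry":0,"rz":0,"jaw":1},{"dx":0,"dy":0,"dz":0,"rx":0,"ry":0,"rz":0,"jaw":1},{"dx":0,"dy":0,"dz":0,"rx":0,"ry":0,"rz":0,"jaw":0},{"dx":0,"dy":0,"dz":0,"rx":0,"ry":0,"rz":0,"jaw":-0.5},{"dx":0,"dy":0,"dz":0,"rx":0,"ry":0,"rz":0,"jaw":-0.5},{"dx":0,"dy":0,"dz":0,"rx":0,"ry":0,"rz":0,"jaw":-0.5},{"dx":0,"dy":0,"dz":0,"rx":0,"ry":0,"rz":0,"jaw":-0.5},{"dx":0,"dy":0,"dz":0,"rx":0,"ry":0,"rz":0,"jaw":-0.5}]'; python3 d.py dark@.012;  python3 -m jog '[{"dx":0,"dy":0,"dz":-0.1,"rx":0,"ry":0,"rz":0,"jaw":-0.5},{"dx":0,"dy":0,"dz":-0.2,"rx":0,"ry":0,"rz":0,"jaw":-0.5},{"dx":0,"dy":0,"dz":-0.2,"rx":0,"ry":0,"rz":0,"jaw":-0.5},{"dx":0,"dy":0,"dz":-0.15,"rx":0,"ry":0,"rz":0,"jaw":-0.5},{"dx":0,"dy":0,"dz":0,"rx":0,"ry":0,"rz":0,"jaw":-0.5}]'; python3 d.py P4@.14
```

```text
time: 11.82
tool_pos: [0.4641, -0.0724, 0.0121]
tool_rot: [0.0, 0.759, 0.651, 0.0]
ft_force: [-1.4, 0.4, 5.5]
finger_gap: 0.574
t 11.82 pos [ 0.4641 -0.0724  0.0121] yaw -8.78 rot units [ 0.    -0.     0.005] gap 0.574 F [-1.4  0.4  5.5]
dark@.012 units now [0.001 0.003 0.   ] units after turn [0.001 0.003 0.   ]
time: 12.45
tool_pos: [0.4653, -0.0723, 0.1436]
tool_rot: [0.001, 0.759, 0.651, 0.002]
ft_force: [-0.3, 0.5, -0.9]
finger_gap: 0.574
t 12.45 pos [ 0.4653 -0.0723  0.1436] yaw -8.76 rot units [ 0.004 -0.001  0.006] gap 0.574 F [-0.3  0.5 -0.9]
P4@.14 units now [1.318 0.698 0.023] units after turn [1.322 0.69  0.018]
```

```bash
python3 -m jog '[{"dx":0.165,"dy":0.087,"dz":0,"rx":0,"ry":0,"rz":0,"jaw":-0.5},{"dx":0.165,"dy":0.087,"dz":0,"rx":0,"ry":0,"rz":0,"jaw":-0.5},{"dx":0.165,"dy":0.087,"dz":0,"rx":0,"ry":0,"rz":0,"jaw":-0.5},{"dx":0.165,"dy":0.087,"dz":0,"rx":0,"ry":0,"rz":0,"jaw":-0.5},{"dx":0.165,"dy":0.087,"dz":0,"rx":0,"ry":0,"rz":0,"jaw":-0.5},{"dx":0.165,"dy":0.087,"dz":0,"rx":0,"ry":0,"rz":0,"jaw":-0.5},{"dx":0.165,"dy":0.087,"dz":0,"rx":0,"ry":0,"rz":0,"jaw":-0.5},{"dx":0.165,"dy":0.087,"dz":0,"rx":0,"ry":0,"rz":0,"jaw":-0.5},{"dx":0,"dy":0,"dz":0,"rx":0,"ry":0,"rz":0,"jaw":-0.5},{"dx":0,"dy":0,"dz":0,"rx":0,"ry":0,"rz":0,"jaw":-0.5}]'; python3 d.py P4@.026
```

```text
time: 13.7
tool_pos: [0.6408, 0.1663, 0.1401]
tool_rot: [-0.0, 0.759, 0.651, -0.001]
ft_force: [0.0, -0.2, -1.0]
finger_gap: 0.574
t 13.7 pos [0.6408 0.1663 0.1401] yaw -8.8 rot units [-0.002  0.002  0.005] gap 0.574 F [ 0.  -0.2 -1. ]
P4@.026 units now [0.006 0.014 0.57 ] units after turn [0.005 0.013 0.57 ]
```

```bash
python3 -m jog '[{"dx":0.005,"dy":0.013,"dz":0.15,"rx":0,"ry":0,"rz":0,"jaw":-0.5},{"dx":0,"dy":0,"dz":0.18,"rx":0,"ry":0,"rz":0,"jaw":-0.5},{"dx":0,"dy":0,"dz":0.15,"rx":0,"ry":0,"rz":0,"jaw":-0.5},{"dx":0,"dy":0,"dz":0,"rx":0,"ry":0,"rz":0,"jaw":-0.5},{"dx":0,"dy":0,"dz":0,"rx":0,"ry":0,"rz":0,"jaw":-0.5}]'; python3 d.py P4@.026
```

```text
time: 14.32
tool_pos: [0.645, 0.1671, 0.0468]
tool_rot: [0.0, 0.759, 0.651, 0.0]
ft_force: [1.1, -1.0, -0.8]
finger_gap: 0.57
t 14.32 pos [0.645  0.1671 0.0468] yaw -8.84 rot units [ 0.001 -0.     0.004] gap 0.57 F [ 1.1 -1.  -0.8]
P4@.026 units now [-0.002 -0.008  0.104] units after turn [-0.002 -0.007  0.104]
```

```bash
python3 -m jog '[{"dx":-0.002,"dy":-0.007,"dz":0.06,"rx":0,"ry":0,"rz":0,"jaw":-0.5},{"dx":0,"dy":0,"dz":0.042,"rx":0,"ry":0,"rz":0,"jaw":-0.5},{"dx":0,"dy":0,"dz":0,"rx":0,"ry":0,"rz":0,"jaw":-0.5},{"dx":0,"dy":0,"dz":0,"rx":0,"ry":0,"rz":0,"jaw":-0.5}]'; python3 d.py P4@.026
```

```text
time: 14.82
tool_pos: [0.643, 0.1677, 0.0252]
tool_rot: [-0.0, 0.759, 0.651, -0.0]
ft_force: [0.1, -0.2, -0.9]
finger_gap: 0.57
t 14.82 pos [0.643  0.1677 0.0252] yaw -8.77 rot units [-0.     0.     0.005] gap 0.57 F [ 0.1 -0.2 -0.9]
P4@.026 units now [-0.003  0.003 -0.004] units after turn [-0.003  0.003 -0.004]
```

```bash
python3 -m jog '[{"dx":0,"dy":0,"dz":0.002,"rx":0,"ry":0,"rz":0,"jaw":-0.5},{"dx":0,"dy":0,"dz":0,"rx":0,"ry":0,"rz":0,"jaw":0.3},{"dx":0,"dy":0,"dz":0,"rx":0,"ry":0,"rz":0,"jaw":1},{"dx":0,"dy":0,"dz":0,"rx":0,"ry":0,"rz":0,"jaw":1},{"dx":0,"dy":0,"dz":0,"rx":0,"ry":0,"rz":0,"jaw":1},{"dx":0,"dy":0,"dz":-0.1,"rx":0,"ry":0,"rz":0,"jaw":1},{"dx":0,"dy":0,"dz":-0.2,"rx":0,"ry":0,"rz":0,"jaw":1},{"dx":0,"dy":0,"dz":-0.2,"rx":0,"ry":0,"rz":0,"jaw":1},{"dx":0,"dy":0,"dz":-0.05,"rx":0,"ry":0,"rz":0,"jaw":1},{"dx":0,"dy":0,"dz":0,"rx":0,"ry":0,"rz":0,"jaw":1}]'; python3 d.py white@.12
```

```text
time: 16.08
tool_pos: [0.6435, 0.1679, 0.1363]
tool_rot: [0.0, 0.759, 0.651, 0.001]
ft_force: [-0.5, -0.9, -0.8]
finger_gap: 1.002
t 16.07 pos [0.6435 0.1679 0.1363] yaw -8.77 rot units [ 0.002 -0.001  0.006] gap 1.002 F [-0.5 -0.9 -0.8]
white@.12 units now [-0.686 -0.931  0.079] units after turn [-0.691 -0.927  0.082]
```

```bash
python3 -m jog '[{"dx":-0.115,"dy":-0.154,"dz":0,"rx":0,"ry":0,"rz":0,"jaw":1},{"dx":-0.115,"dy":-0.154,"dz":0,"rx":0,"ry":0,"rz":0,"jaw":1},{"dx":-0.115,"dy":-0.154,"dz":0,"rx":0,"ry":0,"rz":0,"jaw":1},{"dx":-0.115,"dy":-0.154,"dz":0,"rx":0,"ry":0,"rz":0,"jaw":1},{"dx":-0.115,"dy":-0.154,"dz":0,"rx":0,"ry":0,"rz":0,"jaw":1},{"dx":-0.115,"dy":-0.154,"dz":0,"rx":0,"ry":0,"rz":0,"jaw":1},{"dx":0,"dy":0,"dz":0.1,"rx":0,"ry":0,"rz":0,"jaw":1},{"dx":0,"dy":0,"dz":0,"rx":0,"ry":0,"rz":0,"jaw":1}]'; python3 d.py white@.012
```

```text
time: 17.08
tool_pos: [0.4378, 0.0592, 0.1136]
tool_rot: [-0.001, 0.759, 0.651, -0.002]
ft_force: [0.5, 0.2, -0.5]
finger_gap: 1.003
t 17.07 pos [0.4378 0.0592 0.1136] yaw -8.78 rot units [-0.003  0.002  0.005] gap 1.003 F [ 0.5  0.2 -0.5]
white@.012 units now [0.009 0.004 0.508] units after turn [0.008 0.002 0.508]
```

```bash
python3 -m jog '[{"dx":0.008,"dy":0.002,"dz":0.15,"rx":0,"ry":0,"rz":0,"jaw":1},{"dx":0,"dy":0,"dz":0.18,"rx":0,"ry":0,"rz":0,"jaw":1},{"dx":0,"dy":0,"dz":0.1,"rx":0,"ry":0,"rz":0,"jaw":1},{"dx":0,"dy":0,"dz":0,"rx":0,"ry":0,"rz":0,"jaw":1},{"dx":0,"dy":0,"dz":0,"rx":0,"ry":0,"rz":0,"jaw":1}]'; python3 d.py white@.012
```

```text
time: 17.7
tool_pos: [0.4406, 0.0611, 0.0294]
tool_rot: [0.0, 0.759, 0.651, 0.0]
ft_force: [-0.2, -0.3, 0.5]
finger_gap: 1.002
t 17.7 pos [0.4406 0.0611 0.0294] yaw -8.78 rot units [ 0.    -0.     0.005] gap 1.002 F [-0.2 -0.3  0.5]
white@.012 units now [-0.003 -0.01   0.087] units after turn [-0.003 -0.01   0.087]
```

```bash
python3 -m jog '[{"dx":-0.003,"dy":-0.01,"dz":0.05,"rx":0,"ry":0,"rz":0,"jaw":1},{"dx":0,"dy":0,"dz":0.035,"rx":0,"ry":0,"rz":0,"jaw":1},{"dx":0,"dy":0,"dz":0,"rx":0,"ry":0,"rz":0,"jaw":1},{"dx":0,"dy":0,"dz":0,"rx":0,"ry":0,"rz":0,"jaw":0},{"dx":0,"dy":0,"dz":0,"rx":0,"ry":0,"rz":0,"jaw":-0.5},{"dx":0,"dy":0,"dz":0,"rx":0,"ry":0,"rz":0,"jaw":-0.5},{"dx":0,"dy":0,"dz":0,"rx":0,"ry":0,"rz":0,"jaw":-0.5},{"dx":0,"dy":0,"dz":0,"rx":0,"ry":0,"rz":0,"jaw":-0.5},{"dx":0,"dy":0,"dz":0,"rx":0,"ry":0,"rz":0,"jaw":-0.5}]'; python3 d.py white@.012;  python3 -m jog '[{"dx":0,"dy":0,"dz":-0.1,"rx":0,"ry":0,"rz":0,"jaw":-0.5},{"dx":0,"dy":0,"dz":-0.2,"rx":0,"ry":0,"rz":0,"jaw":-0.5},{"dx":0,"dy":0,"dz":-0.2,"rx":0,"ry":0,"rz":0,"jaw":-0.5},{"dx":0,"dy":0,"dz":-0.15,"rx":0,"ry":0,"rz":0,"jaw":-0.5},{"dx":0,"dy":0,"dz":0,"rx":0,"ry":0,"rz":0,"jaw":-0.5}]'; python3 d.py P1@.14
```

```text
time: 18.82
tool_pos: [0.4381, 0.0608, 0.0123]
tool_rot: [-0.0, 0.759, 0.651, 0.0]
ft_force: [0.1, -0.8, 6.0]
finger_gap: 0.572
t 18.82 pos [0.4381 0.0608 0.0123] yaw -8.78 rot units [ 0.    -0.     0.005] gap 0.572 F [ 0.1 -0.8  6. ]
white@.012 units now [0.    0.002 0.001] units after turn [0.    0.002 0.001]
time: 19.45
tool_pos: [0.4392, 0.0613, 0.1436]
tool_rot: [0.0, 0.759, 0.651, 0.002]
ft_force: [0.5, 0.9, -2.0]
finger_gap: 0.575
t 19.45 pos [0.4392 0.0613 0.1436] yaw -8.75 rot units [ 0.003 -0.003  0.006] gap 0.575 F [ 0.5  0.9 -2. ]
P1@.14 units now [-0.606  0.921  0.02 ] units after turn [-0.6    0.925  0.018]
```

```bash
python3 -m jog '[{"dx":-0.1,"dy":0.154,"dz":0,"rx":0,"ry":0,"rz":0,"jaw":-0.5},{"dx":-0.1,"dy":0.154,"dz":0,"rx":0,"ry":0,"rz":0,"jaw":-0.5},{"dx":-0.1,"dy":0.154,"dz":0,"rx":0,"ry":0,"rz":0,"jaw":-0.5},{"dx":-0.1,"dy":0.154,"dz":0,"rx":0,"ry":0,"rz":0,"jaw":-0.5},{"dx":-0.1,"dy":0.154,"dz":0,"rx":0,"ry":0,"rz":0,"jaw":-0.5},{"dx":-0.1,"dy":0.154,"dz":0,"rx":0,"ry":0,"rz":0,"jaw":-0.5},{"dx":0,"dy":0,"dz":0,"rx":0,"ry":0,"rz":0,"jaw":-0.5},{"dx":0,"dy":0,"dz":0,"rx":0,"ry":0,"rz":0,"jaw":-0.5}]'; python3 d.py P1@.026
```

```text
time: 20.45
tool_pos: [0.6011, -0.0856, 0.1403]
tool_rot: [-0.001, 0.759, 0.651, -0.001]
ft_force: [-0.2, 0.3, -2.2]
finger_gap: 0.573
t 20.45 pos [ 0.6011 -0.0856  0.1403] yaw -8.78 rot units [-0.003  0.     0.005] gap 0.573 F [-0.2  0.3 -2.2]
P1@.026 units now [-0.003  0.011  0.571] units after turn [-0.003  0.009  0.571]
```

```bash
python3 -m jog '[{"dx":-0.003,"dy":0.009,"dz":0.15,"rx":0,"ry":0,"rz":0,"jaw":-0.5},{"dx":0,"dy":0,"dz":0.18,"rx":0,"ry":0,"rz":0,"jaw":-0.5},{"dx":0,"dy":0,"dz":0.15,"rx":0,"ry":0,"rz":0,"jaw":-0.5},{"dx":0,"dy":0,"dz":0,"rx":0,"ry":0,"rz":0,"jaw":-0.5},{"dx":0,"dy":0,"dz":0,"rx":0,"ry":0,"rz":0,"jaw":-0.5}]'; python3 d.py P1@.026
```

```text
time: 21.08
tool_pos: [0.6042, -0.0864, 0.0468]
tool_rot: [0.0, 0.759, 0.651, 0.0]
ft_force: [0.6, -0.3, -1.2]
finger_gap: 0.576
t 21.07 pos [ 0.6042 -0.0864  0.0468] yaw -8.74 rot units [ 0.001 -0.     0.006] gap 0.576 F [ 0.6 -0.3 -1.2]
P1@.026 units now [-0.001 -0.007  0.104] units after turn [-0.001 -0.007  0.104]
```

```bash
python3 -m jog '[{"dx":-0.001,"dy":-0.007,"dz":0.06,"rx":0,"ry":0,"rz":0,"jaw":-0.5},{"dx":0,"dy":0,"dz":0.042,"rx":0,"ry":0,"rz":0,"jaw":-0.5},{"dx":0,"dy":0,"dz":0,"rx":0,"ry":0,"rz":0,"jaw":-0.5},{"dx":0,"dy":0,"dz":0,"rx":0,"ry":0,"rz":0,"jaw":-0.5}]'; python3 d.py P1@.026; python3 -m jog '[{"dx":0,"dy":0,"dz":0.002,"rx":0,"ry":0,"rz":0,"jaw":-0.5},{"dx":0,"dy":0,"dz":0,"rx":0,"ry":0,"rz":0,"jaw":0.3},{"dx":0,"dy":0,"dz":0,"rx":0,"ry":0,"rz":0,"jaw":1},{"dx":0,"dy":0,"dz":0,"rx":0,"ry":0,"rz":0,"jaw":1},{"dx":0,"dy":0,"dz":0,"rx":0,"ry":0,"rz":0,"jaw":1},{"dx":0,"dy":0,"dz":-0.1,"rx":0,"ry":0,"rz":0,"jaw":1},{"dx":0,"dy":0,"dz":-0.2,"rx":0,"ry":0,"rz":0,"jaw":1},{"dx":0,"dy":0,"dz":-0.2,"rx":0,"ry":0,"rz":0,"jaw":1},{"dx":0,"dy":0,"dz":-0.05,"rx":0,"ry":0,"rz":0,"jaw":1},{"dx":0,"dy":0,"dz":0,"rx":0,"ry":0,"rz":0,"jaw":1}]'; python3 d.py light@.12
```

```text
time: 21.58
tool_pos: [0.6025, -0.0869, 0.0254]
tool_rot: [-0.0, 0.759, 0.651, -0.0]
ft_force: [0.2, -0.9, -1.0]
finger_gap: 0.572
t 21.57 pos [ 0.6025 -0.0869  0.0254] yaw -8.77 rot units [-0.     0.     0.005] gap 0.572 F [ 0.2 -0.9 -1. ]
P1@.026 units now [ 0.003  0.001 -0.003] units after turn [ 0.003  0.001 -0.003]
time: 22.82
tool_pos: [0.603, -0.0867, 0.1363]
tool_rot: [0.0, 0.759, 0.651, 0.001]
ft_force: [-0.3, 0.6, -1.2]
finger_gap: 0.998
t 22.82 pos [ 0.603  -0.0867  0.1363] yaw -8.76 rot units [ 0.002 -0.001  0.006] gap 0.998 F [-0.3  0.6 -1.2]
light@.12 units now [-0.867 -0.63   0.08 ] units after turn [-0.871 -0.625  0.081]
```

```bash
python3 -m jog '[{"dx":-0.145,"dy":-0.105,"dz":0,"rx":0,"ry":0,"rz":0,"jaw":1},{"dx":-0.145,"dy":-0.105,"dz":0,"rx":0,"ry":0,"rz":0,"jaw":1},{"dx":-0.145,"dy":-0.105,"dz":0,"rx":0,"ry":0,"rz":0,"jaw":1},{"dx":-0.145,"dy":-0.105,"dz":0,"rx":0,"ry":0,"rz":0,"jaw":1},{"dx":-0.145,"dy":-0.105,"dz":0,"rx":0,"ry":0,"rz":0,"jaw":1},{"dx":-0.145,"dy":-0.105,"dz":0,"rx":0,"ry":0,"rz":0,"jaw":1},{"dx":0,"dy":0,"dz":0.1,"rx":0,"ry":0,"rz":0,"jaw":1},{"dx":0,"dy":0,"dz":0,"rx":0,"ry":0,"rz":0,"jaw":1}]'; python3 d.py light@.012
```

```text
time: 23.82
tool_pos: [0.4498, -0.239, 0.1133]
tool_rot: [-0.002, 0.759, 0.651, -0.001]
ft_force: [0.0, 0.7, -0.1]
finger_gap: 1.003
t 23.82 pos [ 0.4498 -0.239   0.1133] yaw -8.82 rot units [-0.004 -0.001  0.005] gap 1.003 F [ 0.   0.7 -0.1]
light@.012 units now [0.002 0.013 0.507] units after turn [0.002 0.011 0.507]
```

```bash
python3 -m jog '[{"dx":0.002,"dy":0.011,"dz":0.15,"rx":0,"ry":0,"rz":0,"jaw":1},{"dx":0,"dy":0,"dz":0.18,"rx":0,"ry":0,"rz":0,"jaw":1},{"dx":0,"dy":0,"dz":0.1,"rx":0,"ry":0,"rz":0,"jaw":1},{"dx":0,"dy":0,"dz":0,"rx":0,"ry":0,"rz":0,"jaw":1},{"dx":0,"dy":0,"dz":0,"rx":0,"ry":0,"rz":0,"jaw":1}]'; python3 d.py light@.012
```

```text
time: 24.45
tool_pos: [0.4543, -0.2396, 0.0297]
tool_rot: [0.0, 0.759, 0.651, 0.0]
ft_force: [0.4, -0.4, 0.0]
finger_gap: 1.002
t 24.45 pos [ 0.4543 -0.2396  0.0297] yaw -8.75 rot units [0.    0.    0.006] gap 1.002 F [ 0.4 -0.4  0. ]
light@.012 units now [ 0.002 -0.011  0.089] units after turn [ 0.002 -0.011  0.089]
```

```bash
python3 -m jog '[{"dx":0.002,"dy":-0.011,"dz":0.05,"rx":0,"ry":0,"rz":0,"jaw":1},{"dx":0,"dy":0,"dz":0.036,"rx":0,"ry":0,"rz":0,"jaw":1},{"dx":0,"dy":0,"dz":0,"rx":0,"ry":0,"rz":0,"jaw":1},{"dx":0,"dy":0,"dz":0,"rx":0,"ry":0,"rz":0,"jaw":0},{"dx":0,"dy":0,"dz":0,"rx":0,"ry":0,"rz":0,"jaw":-0.5},{"dx":0,"dy":0,"dz":0,"rx":0,"ry":0,"rz":0,"jaw":-0.5},{"dx":0,"dy":0,"dz":0,"rx":0,"ry":0,"rz":0,"jaw":-0.5},{"dx":0,"dy":0,"dz":0,"rx":0,"ry":0,"rz":0,"jaw":-0.5},{"dx":0,"dy":0,"dz":0,"rx":0,"ry":0,"rz":0,"jaw":-0.5}]'; python3 d.py light@.012;  python3 -m jog '[{"dx":0,"dy":0,"dz":-0.1,"rx":0,"ry":0,"rz":0,"jaw":-0.5},{"dx":0,"dy":0,"dz":-0.2,"rx":0,"ry":0,"rz":0,"jaw":-0.5},{"dx":0,"dy":0,"dz":-0.2,"rx":0,"ry":0,"rz":0,"jaw":-0.5},{"dx":0,"dy":0,"dz":-0.15,"rx":0,"ry":0,"rz":0,"jaw":-0.5},{"dx":0,"dy":0,"dz":-0.1,"rx":0,"ry":0,"rz":0,"jaw":-0.5},{"dx":0,"dy":0,"dz":0,"rx":0,"ry":0,"rz":0,"jaw":-0.5}]'; python3 d.py P2@.16
```

```text
time: 25.58
tool_pos: [0.4518, -0.2389, 0.0123]
tool_rot: [0.0, 0.759, 0.651, 0.0]
ft_force: [-1.9, 0.2, 6.2]
finger_gap: 0.578
t 25.57 pos [ 0.4518 -0.2389  0.0123] yaw -8.78 rot units [ 0.001 -0.     0.005] gap 0.578 F [-1.9  0.2  6.2]
light@.012 units now [0.    0.001 0.002] units after turn [0.    0.001 0.002]
time: 26.32
tool_pos: [0.4523, -0.239, 0.1629]
tool_rot: [0.001, 0.759, 0.651, 0.001]
ft_force: [-0.3, -0.5, -2.7]
finger_gap: 0.571
t 26.32 pos [ 0.4523 -0.239   0.1629] yaw -8.76 rot units [ 0.003 -0.     0.006] gap 0.571 F [-0.3 -0.5 -2.7]
P2@.16 units now [1.298 0.64  0.016] units after turn [1.302 0.632 0.014]
```

```bash
python3 -m jog '[{"dx":0.163,"dy":0.08,"dz":0,"rx":0,"ry":0,"rz":0,"jaw":-0.5},{"dx":0.163,"dy":0.08,"dz":0,"rx":0,"ry":0,"rz":0,"jaw":-0.5},{"dx":0.163,"dy":0.08,"dz":0,"rx":0,"ry":0,"rz":0,"jaw":-0.5},{"dx":0.163,"dy":0.08,"dz":0,"rx":0,"ry":0,"rz":0,"jaw":-0.5},{"dx":0.163,"dy":0.08,"dz":0,"rx":0,"ry":0,"rz":0,"jaw":-0.5},{"dx":0.163,"dy":0.08,"dz":0,"rx":0,"ry":0,"rz":0,"jaw":-0.5},{"dx":0.163,"dy":0.08,"dz":0,"rx":0,"ry":0,"rz":0,"jaw":-0.5},{"dx":0.163,"dy":0.08,"dz":0,"rx":0,"ry":0,"rz":0,"jaw":-0.5},{"dx":0,"dy":0,"dz":0,"rx":0,"ry":0,"rz":0,"jaw":-0.5},{"dx":0,"dy":0,"dz":0,"rx":0,"ry":0,"rz":0,"jaw":-0.5}]'; python3 d.py P2@.026
```

```text
time: 27.58
tool_pos: [0.6169, -0.0012, 0.1603]
tool_rot: [-0.0, 0.759, 0.651, -0.001]
ft_force: [-0.5, 0.5, -1.7]
finger_gap: 0.578
t 27.57 pos [ 0.6169 -0.0012  0.1603] yaw -8.78 rot units [-0.002  0.001  0.005] gap 0.578 F [-0.5  0.5 -1.7]
P2@.026 units now [-0.001  0.009  0.672] units after turn [-0.002  0.007  0.672]
```

```bash
python3 -m jog '[{"dx":-0.002,"dy":0.007,"dz":0.15,"rx":0,"ry":0,"rz":0,"jaw":-0.5},{"dx":0,"dy":0,"dz":0.18,"rx":0,"ry":0,"rz":0,"jaw":-0.5},{"dx":0,"dy":0,"dz":0.15,"rx":0,"ry":0,"rz":0,"jaw":-0.5},{"dx":0,"dy":0,"dz":0.1,"rx":0,"ry":0,"rz":0,"jaw":-0.5},{"dx":0,"dy":0,"dz":0,"rx":0,"ry":0,"rz":0,"jaw":-0.5},{"dx":0,"dy":0,"dz":0,"rx":0,"ry":0,"rz":0,"jaw":-0.5}]'; python3 d.py P2@.026
```

```text
time: 28.32
tool_pos: [0.6199, -0.0017, 0.0469]
tool_rot: [0.0, 0.759, 0.651, 0.001]
ft_force: [-0.2, 0.0, -1.6]
finger_gap: 0.57
t 28.32 pos [ 0.6199 -0.0017  0.0469] yaw -8.81 rot units [ 0.001 -0.     0.005] gap 0.57 F [-0.2  0.  -1.6]
P2@.026 units now [-0.002 -0.008  0.104] units after turn [-0.002 -0.008  0.104]
```

```bash
python3 -m jog '[{"dx":-0.002,"dy":-0.008,"dz":0.06,"rx":0,"ry":0,"rz":0,"jaw":-0.5},{"dx":0,"dy":0,"dz":0.042,"rx":0,"ry":0,"rz":0,"jaw":-0.5},{"dx":0,"dy":0,"dz":0,"rx":0,"ry":0,"rz":0,"jaw":-0.5},{"dx":0,"dy":0,"dz":0,"rx":0,"ry":0,"rz":0,"jaw":-0.5}]'; python3 d.py P2@.026; python3 -m jog '[{"dx":0,"dy":0,"dz":0.002,"rx":0,"ry":0,"rz":0,"jaw":-0.5},{"dx":0,"dy":0,"dz":0,"rx":0,"ry":0,"rz":0,"jaw":0.3},{"dx":0,"dy":0,"dz":0,"rx":0,"ry":0,"rz":0,"jaw":1},{"dx":0,"dy":0,"dz":0,"rx":0,"ry":0,"rz":0,"jaw":1},{"dx":0,"dy":0,"dz":0,"rx":0,"ry":0,"rz":0,"jaw":1},{"dx":0,"dy":0,"dz":-0.1,"rx":0,"ry":0,"rz":0,"jaw":1},{"dx":0,"dy":0,"dz":-0.2,"rx":0,"ry":0,"rz":0,"jaw":1},{"dx":0,"dy":0,"dz":-0.2,"rx":0,"ry":0,"rz":0,"jaw":1},{"dx":0,"dy":0,"dz":-0.15,"rx":0,"ry":0,"rz":0,"jaw":1},{"dx":0,"dy":0,"dz":0,"rx":0,"ry":0,"rz":0,"jaw":1}]'; python3 -m jog '[{"dx":0,"dy":-0.25,"dz":-0.1,"rx":0,"ry":0,"rz":0,"jaw":1},{"dx":-0.1,"dy":-0.25,"dz":-0.1,"rx":0,"ry":0,"rz":0,"jaw":1},{"dx":-0.2,"dy":-0.2,"dz":0,"rx":0,"ry":0,"rz":0,"jaw":1},{"dx":-0.25,"dy":-0.15,"dz":0,"rx":0,"ry":0,"rz":0,"jaw":1},{"dx":-0.25,"dy":0,"dz":0,"rx":0,"ry":0,"rz":0,"jaw":1},{"dx":-0.25,"dy":0,"dz":0,"rx":0,"ry":0,"rz":0,"jaw":1},{"dx":-0.2,"dy":0,"dz":0,"rx":0,"ry":0,"rz":0,"jaw":1},{"dx":0,"dy":0,"dz":0,"rx":0,"ry":0,"rz":0,"jaw":1},{"dx":0,"dy":0,"dz":0,"rx":0,"ry":0,"rz":0,"jaw":1}]'
python3 - <<'E'
from h import *
from station import robot
for n in ("top","side"):
    c=robot.capture(n); np.savez(n+"9.npz",**c); im=c["color"]
    cv2.imwrite(f"pics/{n}9.png",cv2.resize((im[160:310,140:460] if n=="top" else im[90:390,210:470])[:,:,::-1],None,fx=2.3 if n=="top" else 2,fy=2.3 if n=="top" else 2))
E
```

```text
time: 28.82
tool_pos: [0.6174, -0.0013, 0.0252]
tool_rot: [-0.0, 0.759, 0.651, -0.0]
ft_force: [0.7, 0.2, -1.7]
finger_gap: 0.573
t 28.82 pos [ 0.6174 -0.0013  0.0252] yaw -8.77 rot units [-0.     0.     0.005] gap 0.573 F [ 0.7  0.2 -1.7]
P2@.026 units now [-0.002  0.005 -0.004] units after turn [-0.002  0.005 -0.004]
time: 30.08
tool_pos: [0.6194, -0.0017, 0.1591]
tool_rot: [0.002, 0.759, 0.651, 0.003]
ft_force: [-0.0, 0.3, -0.2]
finger_gap: 1.002
time: 31.2
tool_pos: [0.4112, -0.2219, 0.1949]
tool_rot: [-0.0, 0.759, 0.651, -0.0]
ft_force: [0.7, -0.2, 0.2]
finger_gap: 1.003
```

View pics/top9.png

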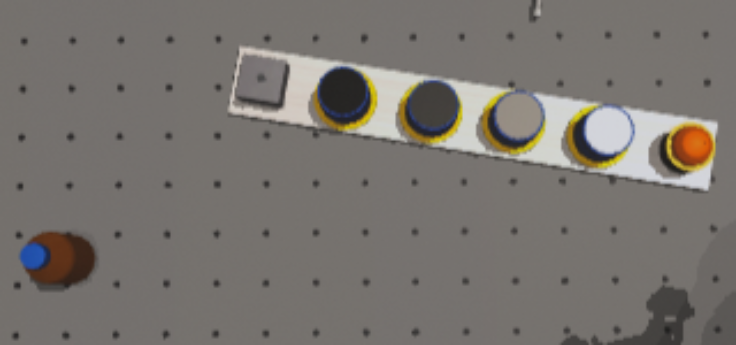

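View pics/side9.png

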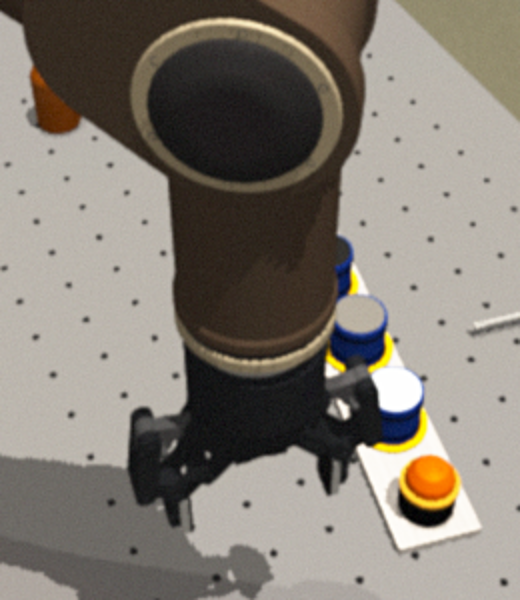

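```bash
python3 - <<'E'
from h import *
c=dict(np.load("top9.npz")); g=c["color"].astype(int)
P=dict(dark=[.6456,.1682],mid=[.6316,.0825],light=[.6202,-.0008],white=[.6045,-.0854])
for n,s in dict(dark=(289,199),mid=(328,206),light=(365,211),white=(404,217)).items():
    u,v=s; ref=np.median(g[v-3:v+4,u-3:u+4].reshape(-1,3),0)
    m=(np.abs(g-ref).max(2)<(30 if ref[0]>90 else 16)); k=np.zeros_like(m);k[v-13:v+14,u-13:u+14]=1
    m=cv2.morphologyEx((m&k).astype(np.uint8),cv2.MORPH_OPEN,np.ones((3,3))); _,l=cv2.connectedComponents(m)
    cn,_=cv2.findContours((l==l[v,u]).astype(np.uint8),cv2.RETR_EXTERNAL,cv2.CHAIN_APPROX_NONE)
    e=cv2.fitEllipse(cv2.convexHull(cn[0])); X=ray(c,e[0],.058); dd=X[:2]-P[n]
    print(n,ref,np.round(e[0],1),np.round(e[1],1),X.round(4),"err mm",(dd*1000).round(1))
b=c["color"]; hsv=cv2.cvtColor(b,cv2.COLOR_RGB2HSV); m=(hsv[:,:,0]>105)&(hsv[:,:,0]<130)&(hsv[:,:,1]>120)&(hsv[:,:,2]>30)
print([ce.round(1) for i,s,ce,_ in comps(m,80,200)])
E
```

```text
dark [38. 37. 36.] [288.6 199.2] [18.6 19.4] [0.6447 0.1682 0.058 ] err mm [-0.9  0. ]
mid [67. 63. 60.] [327.9 205.1] [18.7 19.6] [0.6304 0.0812 0.058 ] err mm [-1.2 -1.3]
light [150. 142. 132.] [365.2 209.9] [19.3 19.6] [ 0.6187 -0.0013  0.058 ] err mm [-1.5 -0.5]
white [210. 212. 218.] [404.  216.2] [18.9 19.7] [ 0.6039 -0.0865  0.058 ] err mm [-0.6 -1.1]
[array([154.7, 270.9])]
```

All four are within 2 mm of their pad centres, and the bottle's cap is at the same pixel as at the start (154.7, 270.9). I'll hand in the job.

```bash
python3 -c "
from station import robot
s=robot.observe();print(s['time'],s['tool_pos'],s['finger_gap']);print(robot.job_done())"
```

```text
31.3 [ 0.41158581 -0.22126455  0.19489244] 0.997896275607092
the job is handed in; nothing more can be done
None
```

The four standards are standing on the rail pads with their shaded faces up. Counting from the lamp, the order is white, light grey, dark grey, black. All are released, and I handed the job in at 31.3 s.

- **Centring:** in the last top picture each face centre was within about 2 mm of its pad's centre. The limit is 12 mm.
- **Order:** the face brightness falls step by step away from the lamp, at about 210, 150, 67 and 38.
- **Bottle:** its cap is at the same pixel as at the start, so it has not moved.
- **Arm:** the gripper is open and clear of the standards, at about 0.19 m height, with near-zero force.
- **Camera disagreement:** the two cameras differed by 2–4 mm on positions, so I used their average for the moves. In the last side picture the arm hid the black standard and most of the dark grey one, so those two were checked only from the top.

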